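Press three brass inlays home, in order

TASK

Three slate tiles lie on foam, each with a freshly glued brass inlay still standing proud. Press each inlay gently straight down until it is fully home, level with its tile, in the order they were glued: first the round one, then the cross, last the straight bar. Do not pull an inlay up, do not start on one before the previous one is home, and leave the jar, scraper and weight where they are.

Things in the scene. Friction and masses are not known exactly. Their poses are not given: they have to be found in the camera images.
- round_pad: grey foam pad, 116 x 116 x 20 mm, fixed to the bench, with a dark slate tile 110 x 110 x 14 mm on it (tile face 34 mm above the bench); the tile's inlay is a round brass disc, 52 mm across. Origin: centre of the pad's underside, on the bench; x and y along its sides, z up. The tile is centred on the pad; pressed, it sinks into the foam 1 mm for each 2 N, at most 10 mm, and springs back
- round_inlay (a joint): how far the round inlay has been pushed down into its tile, in m: 0.000 to 0.003 at the start, 0.008 when fully home, negative when pulled up. It slides straight up and down only, needs about 4 N to move, stays where it is left and stops firmly at home
- round_top (a point): centre of the top face of the round inlay (a round brass disc, 52 mm across, in the middle of its tile). At the start the top stands 5.5 to 8.5 mm above the tile face; home it is level with the tile to half a millimetre (34.5 mm above the bench)
- cross_pad: grey foam pad, 116 x 116 x 20 mm, fixed to the bench, with a dark slate tile 110 x 110 x 14 mm on it (tile face 34 mm above the bench); the tile's inlay is a brass cross (plus sign), 76 mm from end to end, its two arms each 28 mm wide. Origin: centre of the pad's underside, on the bench; x and y along its sides, z up. The tile is centred on the pad; pressed, it sinks into the foam 1 mm for each 2 N, at most 10 mm, and springs back
- cross_inlay (a joint): how far the cross inlay has been pushed down into its tile, in m: 0.000 to 0.003 at the start, 0.008 when fully home, negative when pulled up. It slides straight up and down only, needs about 4 N to move, stays where it is left and stops firmly at home
- cross_top (a point): centre of the top face of the cross inlay (a brass cross (plus sign), 76 mm from end to end, its two arms each 28 mm wide, in the middle of its tile). At the start the top stands 5.5 to 8.5 mm above the tile face; home it is level with the tile to half a millimetre (34.5 mm above the bench)
- bar_pad: grey foam pad, 116 x 116 x 20 mm, fixed to the bench, with a dark slate tile 110 x 110 x 14 mm on it (tile face 34 mm above the bench); the tile's inlay is a plain straight brass bar, 84 x 32 mm. Origin: centre of the pad's underside, on the bench; x and y along its sides, z up. The tile is centred on the pad; pressed, it sinks into the foam 1 mm for each 2 N, at most 10 mm, and springs back
- bar_inlay (a joint): how far the bar inlay has been pushed down into its tile, in m: 0.000 to 0.003 at the start, 0.008 when fully home, negative when pulled up. It slides straight up and down only, needs about 4 N to move, stays where it is left and stops firmly at home
- bar_top (a point): centre of the top face of the bar inlay (a plain straight brass bar, 84 x 32 mm, in the middle of its tile). At the start the top stands 5.5 to 8.5 mm above the tile face; home it is level with the tile to half a millimetre (34.5 mm above the bench)
- jar: closed amber jar with a steel lid, 56 mm across, 75 mm high, loose, standing beyond the tiles; origin: centre of its underside
- scraper: hand scraper, wooden handle and flat steel blade, 143 mm long, 20 mm high, loose, lying beyond the tiles; origin: near its middle, on the bench; x along it towards the blade
- weight: dark steel weight with a small knob, 48 mm across, 52 mm high, loose, standing between the robot and the tiles; origin: centre of its underside
Mind the look-alikes: they are no part of the job. There is more than one size of the weight; the one meant has the size given above.

How it is judged:
By the outcome, as a careful person would: the job done as asked, in the order asked, and still so for the second after the job is handed in, with the robot touching nothing.
It also fails if it takes over 48 s, if anything falls off the work surface, if the arm or the gripper's body presses on something with over 40 N, if the wrist force passes 120 N, or if a joint passes its speed limit or range.

ROBOT

A 6-joint arm with a two-finger parallel gripper is mounted at the origin on the work surface. World frame = base frame: x ahead of the robot, y to its left, z up, the work surface at z = 0. Lengths are in m, angles in rad, forces in N, time in s.
With the tool pointing down it reaches from about 0.275 to 0.725 m from the base axis. Payload 5.6 kg.
Tool frame: the origin (TCP) lies between the finger pads; the fingertips stand 19 mm ahead of it and the grasp point (between the pads) is the TCP; x points along the fingers, z is the direction in which the jaws open and shut, and the axes are right-handed (so a half turn about x gives the same grasp; the last joint's range is limited). The gripper opens to 85 mm and grips with 20 to 120 N. Pads are 22 mm wide; open, the fingers measure 114 mm over their backs; the gripper's body (76 mm by 85 mm) begins 54 mm behind the grasp point. The pads swing forward as they close: fully open they stand 13 mm farther back than shut.
Start: joints at [1.466, 0.255, 0.108, 0, -1.424, -0.285], TCP at [0.209, 0.509, 0.25] pointing down, gripper open.
Joint ranges: [-2.95, 2.95], [-1.21, 1.97], [-1.09, 1.5], [-2.87, 1.71], [-2.94, -0.07], [-3.05, 3.05]. Speed limits (rad/s): [2.57, 2.57, 3.14, 3.14, 3.14, 3.14].

INTERFACE

Orientations are given as a unit quaternion [x, y, z, w].
In Python, from rig import arm gives the robot as it stands.
- The arm moves only by the tool drive_tool, never from a script. Its argument "steps" is a list of rows, each a list of 3 entries, a list of its own where there are three numbers: the shift along the world's x, y, z in cm, then the turn, a rotation vector about the world's x, y, z in rad, then the closure, from -1 (fully open) to 1 (shut). A call has 1 to 10 rows; each row is the pose to reach, as a shift and turn from the pose commanded when the call began; what a row does not reach only later rows make up. A row lasts 1/10 s, in which the tool goes at most 50 mm and 8.59 degrees, less where a joint would pass 70% of its speed; a pose out of reach is approached as far as the arm can. A call with a gripper value outside its range is refused whole. The fingers move at their own pace and stop on an object; "newtons" is the grip in N (left out, the last holds). Time passes only in rows, so rows that repeat a pose let the fingers close. It gives the time, the measured TCP pose, the force and the opening at its end, in the units of the state.
- arm.observe(): the state, without advancing time (a new reading comes with each control period).
- arm.read_camera(name): name is "side" or "top" or "wrist"; returns a dict with "frame" (384x512x3 uint8, blue, green, red), "vfov" (degrees; the focal length in pixels is half the picture's height over the tangent of half this angle, whatever the lens; pixels are square), "cx", "cy" (the principal point, pixels), "extrinsics" (4x4, takes a point from world to camera coordinates). Camera axes: x right, y down, z forward; pixel columns grow to the right and rows downward; lengths in m; the calibration is good to about 2 mm. The wrist camera is an equidistant fisheye: a pixel r from the principal point sees the ray r / f radians off the axis. A picture is of the moment at which its call begins. There is no depth.
- arm.job_done(): hands the job in, once; it reports no verdict.
The state is a dict: "clock": time; "q": joint angles; "joint_velocities": joint speeds; "joint_efforts": joint torques, N m; "ee_pos": TCP position; "ee_rot": TCP orientation; "force": force on the tool from outside, world axes, zero at the start; "ft_torque": the same for the moment, N m; "finger_gap": opening from 0.0 (shut) to 1.0 (fully open).
Only numpy, scipy, OpenCV 4.12 (cv2) and the standard library are available. Lean on these libraries where they do the work, as an engineer would, in place of code of your own. Each camera call takes 0.05 s, during which the arm holds its last target. There are 200 camera calls.

## Working session

There is one attempt and no reset: what is moved stays moved. The work goes in short steps, Python scripts to look and compute and a tool call to move; the robot and the scene stay as the last step left them, time stands still between calls to the robot, and variables do not carry over. Pictures are saved under pics/ and viewed, about 8 in all and at most 12, crops included, and the job is handed in when it is done.

Besides the shell and the picture viewer there is one more tool, called as a command line: name --argument value ..., lists and objects as JSON in quotes. drive_tool: Moves the arm, as the interface text tells. Its arguments: {"type":"object","properties":{"steps":{"type":"array"},"newtons":{"type":"number"}},"required":["steps"]}

```bash
ls; mkdir -p pics; python3 - <<'E'
from rig import arm
import cv2,numpy as np,pickle
d={n:arm.read_camera(n) for n in("top","side")}
pickle.dump(d,open('c0.pkl','wb'))
for n in d:
    cv2.imwrite(f'pics/{n}0.png',d[n]['frame']);print(n,d[n]['vfov'],d[n]['cx'],d[n]['cy'],d[n]['extrinsics'].round(3) if hasattr(d[n]['extrinsics'],'round') else d[n]['extrinsics'])
print(arm.observe())
E
```

```text
pics
top 49.96035917111874 252.3736558874047 192.3358360229997 [[ 0.023 -1.    -0.019  0.012]
 [-0.993 -0.021 -0.12   0.562]
 [ 0.12   0.022 -0.993  1.048]
 [ 0.     0.     0.     1.   ]]
side 48.76322331027371 257.8277160844642 195.20367154779478 [[ 0.992 -0.124 -0.018 -0.535]
 [-0.098 -0.685 -0.722  0.084]
 [ 0.077  0.718 -0.691  1.133]
 [ 0.     0.     0.     1.   ]]
{'clock': 0.1, 'q': array([ 1.46555678e+00,  2.55711951e-01,  1.07102461e-01, -4.33299456e-04,
       -1.42387987e+00, -2.84579519e-01]), 'joint_velocities': array([-0.00123467, -0.00161475,  0.00224103,  0.00071253,  0.00119079,
        0.00028063]), 'joint_efforts': array([-2.08909769e-03, -3.87605381e+01,  2.38476437e+01,  5.37798464e+00,
       -3.76938551e-03, -8.76389201e-07]), 'ee_pos': array([0.20881037, 0.50837248, 0.24945931]), 'ee_rot': array([-0.58688386, -0.39331248,  0.58788379, -0.39403716]), 'force': array([ 0.84688959,  0.20368356, -0.32190555]), 'ft_torque': array([ 0.054935  , -0.01992829,  0.03691748]), 'finger_gap': 0.998153416511321}
```

View pics/top0.png

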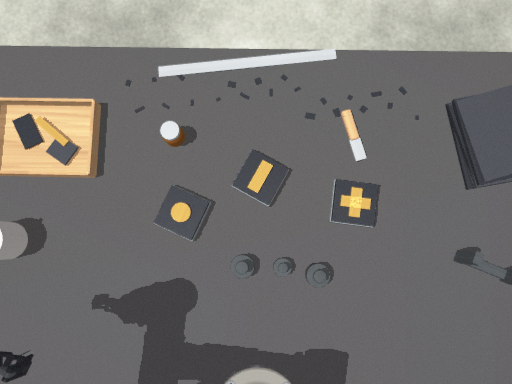

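View pics/side0.png

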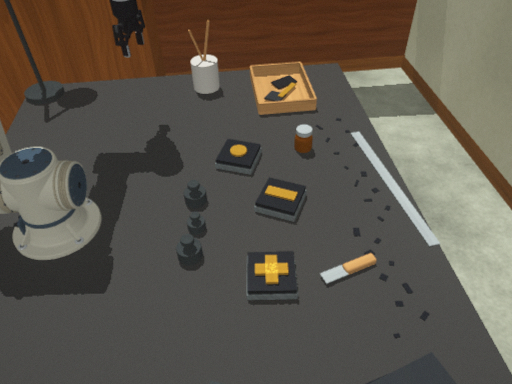

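Candidates (top picture): the brass disc at (180,212), bar at (260,176) and cross at (356,202). The look-alikes are the brass and dark pieces in the tray at (52,130), the scraper's orange handle at (350,125), and the amber jar at (173,133). By description, the three slate-tile inlays are the ones I want.

```bash
cat > h.py <<'E'
import numpy as np,cv2
from scipy.spatial.transform import Rotation as R
def ray(c,px,z):
    E=np.array(c['extrinsics']);f=c['frame'].shape[0]/2/np.tan(np.radians(c['vfov']/2))
    d=E[:3,:3].T@np.array([(px[0]-c['cx'])/f,(px[1]-c['cy'])/f,1]);o=-E[:3,:3].T@E[:3,3]
    return o+d*(z-o[2])/d[2]
def brass(c):
    h=cv2.cvtColor(c['frame'],cv2.COLOR_BGR2HSV)
    m=cv2.inRange(h,(10,150,120),(32,255,255))
    n,l,s,ce=cv2.connectedComponentsWithStats(m)
    out=[]
    for i in range(1,n):
        if s[i,4]>80: out.append((ce[i],s[i,4],cv2.minAreaRect(np.argwhere(l==i)[:,::-1].astype(np.float32))))
    return out
E
python3 - <<'E'
import pickle,cv2,numpy as np
from h import *
d=pickle.load(open('c0.pkl','rb'))
for n in d:
    for c,a,r in brass(d[n]):
        b=[ray(d[n],p,.041)[:2] for p in cv2.boxPoints(r)]
        e=[(np.degrees(np.arctan2(*(b[i+1]-b[i])[::-1])).round(),np.linalg.norm(b[i+1]-b[i]).round(3)) for i in(0,1)]
        print(n,c.round(1),a,ray(d[n],c,.041).round(4),np.mean(b,0).round(4),e)
from rig import arm
print(R.from_quat(arm.observe()['ee_rot']).as_matrix().round(3))
f=d['top']['frame'][140:250,140:400];cv2.imwrite('pics/crop.png',cv2.resize(f,None,fx=3,fy=3,interpolation=2))
E
```

```text
side [287.1  89.2] 101 [0.7152 0.5437 0.041 ] [0.7149 0.5431] [(np.float64(51.0), np.float64(0.115)), (np.float64(-77.0), np.float64(0.033))]
side [237.9 149.8] 151 [0.5044 0.2099 0.041 ] [0.5045 0.209 ] [(np.float64(-8.0), np.float64(0.05)), (np.float64(-96.0), np.float64(0.05))]
side [280.8 192.3] 268 [0.6032 0.0046 0.041 ] [0.6027 0.0054] [(np.float64(72.0), np.float64(0.035)), (np.float64(-29.0), np.float64(0.088))]
side [271.1 268.4] 575 [ 0.54   -0.2434  0.041 ] [ 0.5405 -0.2415] [(np.float64(49.0), np.float64(0.076)), (np.float64(-54.0), np.float64(0.078))]
[[-0.001  0.925 -0.38 ]
 [-0.002 -0.38  -0.925]
 [-1.     0.     0.002]]
```

View pics/crop.png

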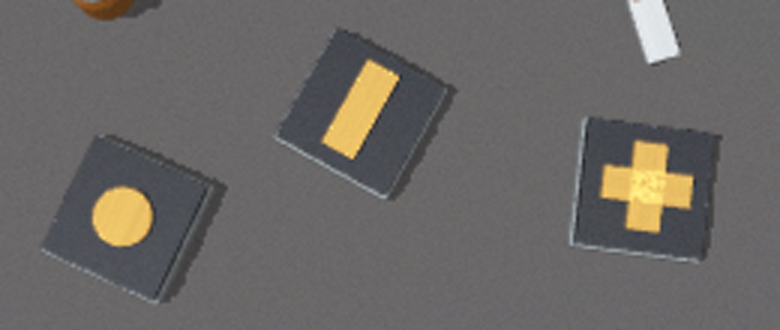

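The close crop shows disc, bar and cross each centred on its own slate tile. The top mask was too strict, so I'll relax it.

```bash
sed -i 's/(10,150,120)/(10,110,120)/' h.py; python3 - <<'E'
import pickle,cv2,numpy as np
from h import *
d=pickle.load(open('c0.pkl','rb'));c=d['top'];print(cv2.cvtColor(c['frame'],cv2.COLOR_BGR2HSV)[[212,176,202],[180,260,350]])
for n in d:
  for ce,a,r in brass(d[n]):
    b=[ray(d[n],p,.041)[:2] for p in cv2.boxPoints(r)]
    print(n,ce.round(1),a,ray(d[n],ce,.041).round(4),np.mean(b,0).round(4),np.degrees(np.arctan2(*(b[1]-b[0])[::-1])).round())
E
```

```text
[[ 21 143 238]
 [ 21 143 233]
 [ 23 138 246]]
top [ 51.2 130.1] 344 [0.7177 0.5679 0.041 ] [0.7196 0.5666] -34.0
top [259.8 176. ] 395 [0.6042 0.0058 0.041 ] [0.6044 0.006 ] -27.0
top [355.1 201.8] 550 [ 0.5414 -0.2424  0.041 ] [ 0.5411 -0.242 ] -50.0
top [180.4 211.8] 313 [0.5058 0.2103 0.041 ] [0.5066 0.2101] -89.0
side [201.7  40.6] 131 [0.4166 1.0139 0.041 ] [0.4296 1.0308] 45.0
side [282.   87.6] 2465 [0.6988 0.5577 0.041 ] [0.7056 0.5776] 1.0
side [237.9 149.7] 154 [0.5043 0.2104 0.041 ] [0.5048 0.2116] -8.0
side [280.8 192.2] 272 [0.6033 0.0048 0.041 ] [0.6027 0.0054] 72.0
side [359.4 262.8] 368 [ 0.7444 -0.2554  0.041 ] [ 0.7446 -0.256 ] 17.0
side [271.1 268.4] 580 [ 0.5399 -0.2434  0.041 ] [ 0.54   -0.2408] 49.0
```

drive_tool --steps '[[[3, -3, 0], [0, 0, 0], 1], [[6, -6, 0], [0, 0, 0], 1], [[9, -9, 0], [0, 0, 0], 1], [[12, -12, 0], [0, 0, 0], 1], [[15, -15, 0], [0, 0, 0], 1], [[18, -18, 0], [0, 0, 0], 1], [[21, -21, 0], [0, 0, 0], 1], [[24, -24, 0], [0, 0, 0], 1], [[27, -27, 0], [0, 0, 0], 1], [[29.6, -29.8, 0], [0, 0, 0], 1]]' --newtons 40

```text
clock: 1.1
ee_pos: [0.5059, 0.2091, 0.2498]
ee_rot: [-0.587, -0.394, 0.588, -0.394]
force: [0.4, 0.5, 0.2]
finger_gap: 0.005
```

drive_tool --steps '[[[0, 0, -3], [0, 0, 0], 1], [[0, 0, -6], [0, 0, 0], 1], [[0, 0, -9], [0, 0, 0], 1], [[0, 0, -12], [0, 0, 0], 1], [[0, 0, -15], [0, 0, 0], 1], [[0, 0, -15], [0, 0, 0], 1], [[0, 0, -15], [0, 0, 0], 1], [[0, 0, -15], [0, 0, 0], 1]]'

```text
clock: 1.9
ee_pos: [0.5061, 0.2114, 0.1022]
ee_rot: [0.588, 0.394, -0.586, 0.394]
force: [-0.6, -0.0, -0.0]
finger_gap: -0.002
```

```bash
python3 - <<'E'
from rig import arm
import cv2,numpy as np
f=[arm.read_camera(n)['frame'] for n in("side","wrist")]
s=cv2.resize(f[0][60:210,140:340],(800,600),interpolation=2)
cv2.imwrite('pics/a.png',np.hstack([cv2.resize(s,(400,300)),cv2.resize(f[1],(400,300))]))
o=arm.observe();print(o['clock'],o['ee_pos'],o['force'],o['q'])
E
```

```text
2.0 [0.50588682 0.2113792  0.10207473] [-0.27519321  0.24025691 -0.28094896] [ 6.81447821e-01  3.40903052e-01 -1.63801133e-01  3.24248336e-04
 -1.06284826e+00  4.99607977e-01]
```

View pics/a.png

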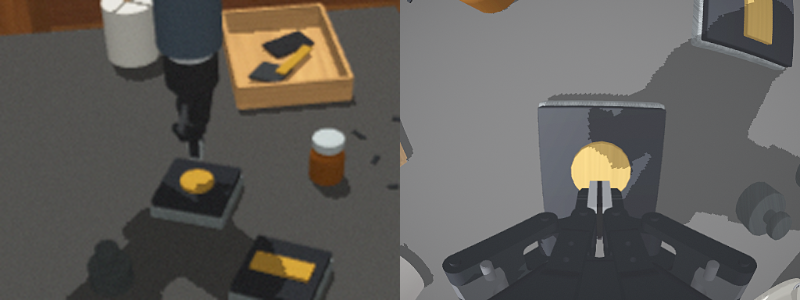

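The closed fingertips stand above the disc: in the picture they overlap its near edge at (600,190), which is perspective. Next I descend slowly, watching the force.

drive_tool --steps '[[[0, 0, -2], [0, 0, 0], 1], [[0, 0, -3], [0, 0, 0], 1], [[0, 0, -3.5], [0, 0, 0], 1], [[0, 0, -3.7], [0, 0, 0], 1], [[0, 0, -3.7], [0, 0, 0], 1]]'

```text
clock: 2.5
ee_pos: [0.5052, 0.2108, 0.0636]
ee_rot: [0.587, 0.394, -0.587, 0.394]
force: [0.1, -1.5, 0.1]
finger_gap: 0.004
```

drive_tool --steps '[[[0, 0, -0.1], [0, 0, 0], 1], [[0, 0, -0.2], [0, 0, 0], 1], [[0, 0, -0.3], [0, 0, 0], 1], [[0, 0, -0.4], [0, 0, 0], 1], [[0, 0, -0.4], [0, 0, 0], 1]]'

```text
clock: 3.0
ee_pos: [0.5051, 0.2108, 0.0595]
ee_rot: [0.587, 0.394, -0.587, 0.394]
force: [-0.7, 0.8, 2.0]
finger_gap: -0.003
```

drive_tool --steps '[[[0, 0, -0.1], [0, 0, 0], 1], [[0, 0, -0.2], [0, 0, 0], 1], [[0, 0, -0.3], [0, 0, 0], 1], [[0, 0, -0.3], [0, 0, 0], 1]]'

```text
clock: 3.4
ee_pos: [0.5051, 0.2108, 0.0563]
ee_rot: [0.587, 0.394, -0.587, 0.394]
force: [-0.9, 0.3, 2.9]
finger_gap: -0.003
```

drive_tool --steps '[[[0, 0, -0.1], [0, 0, 0], 1], [[0, 0, -0.2], [0, 0, 0], 1], [[0, 0, -0.2], [0, 0, 0], 1]]'

```text
clock: 3.7
ee_pos: [0.5051, 0.2108, 0.0542]
ee_rot: [0.587, 0.394, -0.587, 0.394]
force: [-0.5, -0.8, 2.9]
finger_gap: -0.001
```

drive_tool --steps '[[[0, 0, -0.1], [0, 0, 0], 1], [[0, 0, -0.2], [0, 0, 0], 1], [[0, 0, -0.2], [0, 0, 0], 1]]'

```text
clock: 4.0
ee_pos: [0.5051, 0.2108, 0.0523]
ee_rot: [0.587, 0.394, -0.587, 0.394]
force: [0.0, 0.6, 3.4]
finger_gap: -0.004
```

drive_tool --steps '[[[0, 0, -0.1], [0, 0, 0], 1], [[0, 0, -0.2], [0, 0, 0], 1], [[0, 0, -0.2], [0, 0, 0], 1]]'

```text
clock: 4.3
ee_pos: [0.5051, 0.2108, 0.0506]
ee_rot: [0.587, 0.394, -0.587, 0.394]
force: [-1.0, 0.3, 6.3]
finger_gap: 0.001
```

Force is starting to climb, which suggests it is home. I'll press a few mm more to confirm the 2 N/mm foam slope.

drive_tool --steps '[[[0, 0, -0.1], [0, 0, 0], 1], [[0, 0, -0.2], [0, 0, 0], 1], [[0, 0, -0.2], [0, 0, 0], 1]]'

```text
clock: 4.6
ee_pos: [0.5052, 0.2108, 0.049]
ee_rot: [0.588, 0.394, -0.587, 0.394]
force: [-2.6, -0.4, 9.7]
finger_gap: 0.001
```

drive_tool --steps '[[[0, 0, -0.1], [0, 0, 0], 1], [[0, 0, -0.1], [0, 0, 0], 1]]'

```text
clock: 4.8
ee_pos: [0.5051, 0.2108, 0.0482]
ee_rot: [0.588, 0.394, -0.587, 0.394]
force: [-3.5, 0.3, 11.6]
finger_gap: 0.001
```

drive_tool --steps '[[[0, 0, 0.2], [0, 0, 0], 1], [[0, 0, 0.4], [0, 0, 0], 1], [[0, 0, 0.6], [0, 0, 0], 1], [[0, 0, 0.8], [0, 0, 0], 1], [[0, 0, 1.0], [0, 0, 0], 1]]'

```text
clock: 5.3
ee_pos: [0.5044, 0.2104, 0.0567]
ee_rot: [-0.587, -0.394, 0.588, -0.394]
force: [-0.6, -0.1, -0.4]
finger_gap: 0.001
```

drive_tool --steps '[[[0, 0, 3], [0, 0, 0], 1], [[0, 0, 6], [0, 0, 0], 1], [[0, 0, 10], [0, 0, 0], 1], [[0, 0, 10], [0, 0, 0], 1]]'

```text
clock: 5.7
ee_pos: [0.5077, 0.2119, 0.1628]
ee_rot: [0.591, 0.393, -0.584, 0.394]
force: [0.5, 0.6, 0.4]
finger_gap: 0.002
```

```bash
python3 - <<'E'
from rig import arm
import cv2,numpy as np
from h import *
f=[arm.read_camera(n) for n in("side","wrist","top")]
s=cv2.resize(f[0]['frame'][110:180,190:290],(400,300),interpolation=2)
cv2.imwrite('pics/b.png',np.hstack([s,cv2.resize(f[1]['frame'],(400,300))]))
for i in(0,2):
  for ce,a,r in brass(f[i]): print(i,ce.round(1),a)
o=arm.observe();print(o['clock'],o['ee_pos'],o['force'],o['q'])
E
```

```text
0 [201.4  40.4] 150
0 [282.1  87.6] 2501
0 [238.1 151.2] 148
0 [281.7 192.6] 256
0 [359.4 262.9] 373
0 [271.1 268.5] 585
2 [ 51.3 130.2] 343
2 [259.9 175.8] 382
2 [355.2 201.9] 552
5.85 [0.50446459 0.21057142 0.15667509] [-0.19592954  0.11249256 -0.61296596] [ 6.81338391e-01  2.95667752e-01 -7.83293704e-02 -7.15725796e-04
 -1.19772361e+00  4.99554467e-01]
```

View pics/b.png

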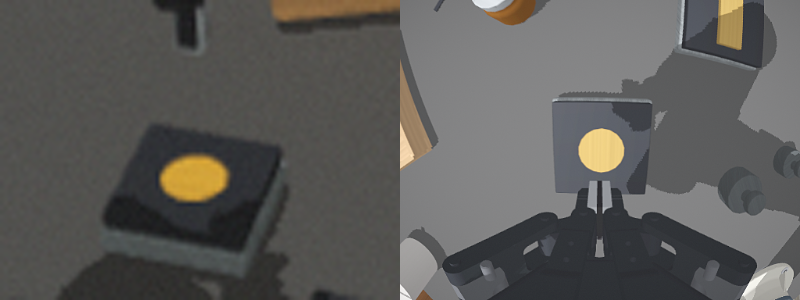

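The disc now lies flat in its tile, with no sidewall visible at (195,178), and it didn't shift sideways. Next is the cross.

drive_tool --steps '[[[0.4, -4.5, 0], [0, 0, 0], 1], [[0.8, -9, 0], [0, 0, 0], 1], [[1.2, -13.5, 0], [0, 0, 0], 1], [[1.6, -18, 0], [0, 0, 0], 1], [[2, -22.5, 0], [0, 0, 0], 1], [[2.4, -27, 0], [0, 0, 0], 1], [[2.8, -31.5, 0], [0, 0, 0], 1], [[3.2, -36, 0], [0, 0, 0], 1], [[3.4, -41, 0], [0, 0, 0], 1], [[3.6, -45.4, 0], [0, 0, 0], 1]]'

```text
clock: 6.85
ee_pos: [0.5399, -0.2452, 0.1554]
ee_rot: [-0.587, -0.394, 0.588, -0.393]
force: [0.5, 0.0, -1.0]
finger_gap: 0.002
```

drive_tool --steps '[[[0, 0, 0], [0, 0, 0], 1], [[0, 0, 0], [0, 0, 0], 1], [[0, 0, -3], [0, 0, 0], 1], [[0, 0, -6], [0, 0, 0], 1], [[0, 0, -8], [0, 0, 0], 1], [[0, 0, -8.5], [0, 0, 0], 1], [[0, 0, -8.5], [0, 0, 0], 1], [[0, 0, -8.5], [0, 0, 0], 1]]'

```text
clock: 7.65
ee_pos: [0.5418, -0.243, 0.0735]
ee_rot: [0.587, 0.394, -0.587, 0.395]
force: [0.9, -0.3, 1.0]
finger_gap: 0.003
```

```bash
python3 - <<'E'
from rig import arm
import cv2,numpy as np
f=[arm.read_camera(n)['frame'] for n in("side","wrist")]
s=cv2.resize(f[0][220:310,210:330],(400,300),interpolation=2)
cv2.imwrite('pics/c.png',np.hstack([s,cv2.resize(f[1],(400,300))]))
o=arm.observe();print(o['clock'],o['ee_pos'],o['force'],o['q'])
E
```

```text
7.75 [ 0.54190218 -0.24317869  0.07372944] [-0.24726508  0.58659175 -0.25674342] [-1.58687511e-01  4.48276168e-01 -7.60863898e-02  3.05601767e-04
 -1.04389892e+00  1.34010917e+00]
```

View pics/c.png

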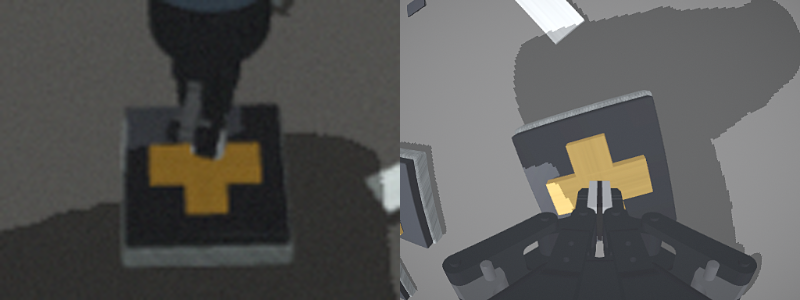

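The tips hover over the centre of the cross at (208,150) in the side half. Its sidewalls still show, so it is still proud. Pressing.

drive_tool --steps '[[[0, 0, -0.5], [0, 0, 0], 1], [[0, 0, -0.9], [0, 0, 0], 1], [[0, 0, -1.1], [0, 0, 0], 1], [[0, 0, -1.3], [0, 0, 0], 1], [[0, 0, -1.4], [0, 0, 0], 1], [[0, 0, -1.5], [0, 0, 0], 1], [[0, 0, -1.6], [0, 0, 0], 1], [[0, 0, -1.6], [0, 0, 0], 1]]'

```text
clock: 8.55
ee_pos: [0.5408, -0.2432, 0.0562]
ee_rot: [-0.587, -0.394, 0.587, -0.394]
force: [-2.2, 1.1, 2.2]
finger_gap: -0.001
```

drive_tool --steps '[[[0, 0, -0.1], [0, 0, 0], 1], [[0, 0, -0.2], [0, 0, 0], 1], [[0, 0, -0.3], [0, 0, 0], 1], [[0, 0, -0.4], [0, 0, 0], 1], [[0, 0, -0.4], [0, 0, 0], 1]]'

```text
clock: 9.05
ee_pos: [0.541, -0.2433, 0.0522]
ee_rot: [-0.587, -0.394, 0.587, -0.394]
force: [-1.3, 0.5, 3.8]
finger_gap: 0.002
```

drive_tool --steps '[[[0, 0, -0.1], [0, 0, 0], 1], [[0, 0, -0.2], [0, 0, 0], 1], [[0, 0, -0.2], [0, 0, 0], 1]]'

```text
clock: 9.35
ee_pos: [0.541, -0.2433, 0.0506]
ee_rot: [-0.587, -0.394, 0.587, -0.394]
force: [-2.5, 1.4, 6.8]
finger_gap: -0.0
```

drive_tool --steps '[[[0, 0, -0.1], [0, 0, 0], 1], [[0, 0, -0.2], [0, 0, 0], 1], [[0, 0, -0.2], [0, 0, 0], 1]]'

```text
clock: 9.65
ee_pos: [0.541, -0.2433, 0.0491]
ee_rot: [0.587, 0.394, -0.587, 0.394]
force: [-4.2, 2.2, 9.5]
finger_gap: 0.003
```

Same signature as the round one. One mm more, lift, and look.

drive_tool --steps '[[[0, 0, -0.1], [0, 0, 0], 1], [[0, 0, -0.1], [0, 0, 0], 1]]'

```text
clock: 9.85
ee_pos: [0.541, -0.2433, 0.0483]
ee_rot: [0.587, 0.394, -0.587, 0.394]
force: [-3.9, 2.1, 10.9]
finger_gap: -0.004
```

drive_tool --steps '[[[0, 0, 0.2], [0, 0, 0], 1], [[0, 0, 0.4], [0, 0, 0], 1], [[0, 0, 0.6], [0, 0, 0], 1], [[0, 0, 0.8], [0, 0, 0], 1], [[0, 0, 1.0], [0, 0, 0], 1], [[0, 0, 4], [0, 0, 0], 1], [[0, 0, 8], [0, 0, 0], 1], [[0, 0, 11], [0, 0, 0], 1], [[0, 0, 11], [0, 0, 0], 1]]'

```text
clock: 10.75
ee_pos: [0.5438, -0.2443, 0.1626]
ee_rot: [0.589, 0.391, -0.585, 0.397]
force: [0.6, -0.1, 0.1]
finger_gap: 0.001
```

```bash
python3 - <<'E'
from rig import arm
import cv2,numpy as np
f=[arm.read_camera(n)['frame'] for n in("side","wrist")]
s=cv2.resize(f[0][220:310,210:330],(400,300),interpolation=2)
cv2.imwrite('pics/d.png',np.hstack([s,cv2.resize(f[1],(400,300))]))
o=arm.observe();print(o['clock'],o['ee_pos'],o['force'],o['q'])
E
```

```text
10.85 [ 0.54138882 -0.24315488  0.15765907] [-0.06123784  0.22774892 -1.43829426] [-1.59218127e-01  3.81080105e-01  4.88596459e-02 -4.80693284e-04
 -1.23690968e+00  1.34027131e+00]
```

View pics/d.png

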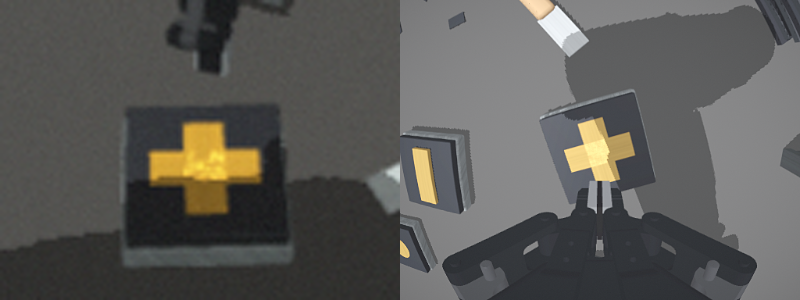

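The cross at (205,167) is flat, with no sidewalls visible. Now the bar.

drive_tool --steps '[[[1, 4, 0], [0, 0, 0], 1], [[2, 8, 0], [0, 0, 0], 1], [[3, 12, 0], [0, 0, 0], 1], [[4, 16, 0], [0, 0, 0], 1], [[5, 20, 0], [0, 0, 0], 1], [[6.3, 24.9, 0], [0, 0, 0], 1], [[6.3, 24.9, 0], [0, 0, 0], 1], [[6.3, 24.9, 0], [0, 0, 0], 1]]'

```text
clock: 11.65
ee_pos: [0.6034, 0.007, 0.1554]
ee_rot: [-0.586, -0.395, 0.588, -0.394]
force: [-0.5, -1.3, 0.2]
finger_gap: -0.001
```

drive_tool --steps '[[[0, 0, -3], [0, 0, 0], 1], [[0, 0, -6], [0, 0, 0], 1], [[0, 0, -8], [0, 0, 0], 1], [[0, 0, -8.5], [0, 0, 0], 1], [[0, 0, -8.5], [0, 0, 0], 1], [[0, 0, -8.5], [0, 0, 0], 1]]'

```text
clock: 12.25
ee_pos: [0.6047, 0.0052, 0.0734]
ee_rot: [0.588, 0.393, -0.587, 0.394]
force: [1.0, 0.4, 0.6]
finger_gap: 0.002
```

```bash
python3 - <<'E'
from rig import arm
import cv2,numpy as np
f=[arm.read_camera(n)['frame'] for n in("side","wrist")]
s=cv2.resize(f[0][145:235,220:340],(400,300),interpolation=2)
cv2.imwrite('pics/e.png',np.hstack([s,cv2.resize(f[1],(400,300))]))
o=arm.observe();print(o['clock'],o['ee_pos'],o['force'],o['q'])
E
```

```text
12.35 [0.60483682 0.00561991 0.07370719] [ 0.4490511   0.16836795 -0.46507276] [ 2.67612686e-01  4.67154283e-01 -4.48309063e-02  3.91919773e-04
 -1.05630079e+00  9.13085524e-01]
```

View pics/e.png

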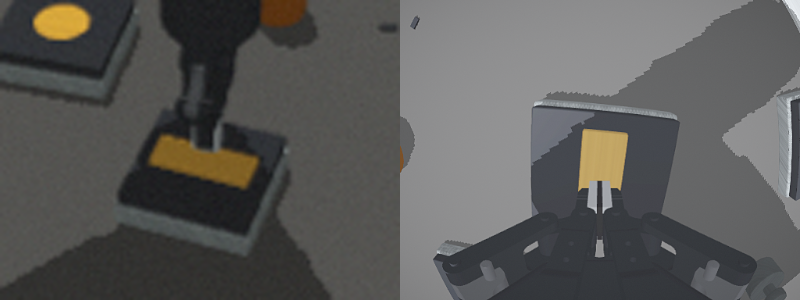

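The tips are centred over the bar at (205,145). Pressing.

drive_tool --steps '[[[0, 0, -0.5], [0, 0, 0], 1], [[0, 0, -0.9], [0, 0, 0], 1], [[0, 0, -1.1], [0, 0, 0], 1], [[0, 0, -1.3], [0, 0, 0], 1], [[0, 0, -1.4], [0, 0, 0], 1], [[0, 0, -1.5], [0, 0, 0], 1], [[0, 0, -1.6], [0, 0, 0], 1], [[0, 0, -1.6], [0, 0, 0], 1]]'

```text
clock: 13.15
ee_pos: [0.6038, 0.0058, 0.0563]
ee_rot: [-0.587, -0.394, 0.587, -0.394]
force: [-2.1, 0.0, 3.3]
finger_gap: -0.002
```

drive_tool --steps '[[[0, 0, -0.1], [0, 0, 0], 1], [[0, 0, -0.2], [0, 0, 0], 1], [[0, 0, -0.3], [0, 0, 0], 1], [[0, 0, -0.4], [0, 0, 0], 1], [[0, 0, -0.4], [0, 0, 0], 1]]'

```text
clock: 13.65
ee_pos: [0.6039, 0.0057, 0.0521]
ee_rot: [-0.587, -0.394, 0.587, -0.394]
force: [-2.7, 0.1, 3.6]
finger_gap: 0.003
```

drive_tool --steps '[[[0, 0, -0.1], [0, 0, 0], 1], [[0, 0, -0.2], [0, 0, 0], 1], [[0, 0, -0.2], [0, 0, 0], 1]]'

```text
clock: 13.95
ee_pos: [0.604, 0.0057, 0.0506]
ee_rot: [0.587, 0.394, -0.587, 0.394]
force: [-3.1, 1.4, 7.0]
finger_gap: 0.002
```

drive_tool --steps '[[[0, 0, -0.1], [0, 0, 0], 1], [[0, 0, -0.2], [0, 0, 0], 1], [[0, 0, -0.3], [0, 0, 0], 1], [[0, 0, -0.3], [0, 0, 0], 1]]'

```text
clock: 14.35
ee_pos: [0.604, 0.0057, 0.0483]
ee_rot: [0.587, 0.394, -0.587, 0.394]
force: [-6.0, 0.7, 11.3]
finger_gap: 0.003
```

drive_tool --steps '[[[0, 0, 0.2], [0, 0, 0], 1], [[0, 0, 0.4], [0, 0, 0], 1], [[0, 0, 0.6], [0, 0, 0], 1], [[0, 0, 0.8], [0, 0, 0], 1], [[0, 0, 1.0], [0, 0, 0], 1], [[0, 0, 4], [0, 0, 0], 1], [[0, 0, 8], [0, 0, 0], 1], [[0, 0, 12], [0, 0, 0], 1], [[0, 0, 16], [0, 0, 0], 1], [[0, 0, 16], [0, 0, 0], 1]]'

```text
clock: 15.35
ee_pos: [0.6072, 0.0056, 0.2142]
ee_rot: [0.591, 0.392, -0.583, 0.396]
force: [-0.1, -0.0, 0.4]
finger_gap: -0.002
```

```bash
python3 - <<'E'
from rig import arm
import cv2,numpy as np,pickle
f=arm.read_camera("side")
cv2.imwrite('pics/f.png',cv2.resize(f['frame'][110:310,160:400],(720,600),interpolation=2))
from h import *
d=pickle.load(open('c0.pkl','rb'))
for c in(d['side'],f): print([tuple(ce.round(1)) for ce,a,r in brass(c)])
o=arm.observe();print(o['clock'],o['ee_pos'],o['force'])
E
```

```text
[(np.float64(201.7), np.float64(40.6)), (np.float64(282.0), np.float64(87.6)), (np.float64(237.9), np.float64(149.7)), (np.float64(280.8), np.float64(192.2)), (np.float64(359.4), np.float64(262.8)), (np.float64(271.1), np.float64(268.4))]
[(np.float64(201.4), np.float64(40.0)), (np.float64(260.4), np.float64(88.9)), (np.float64(307.1), np.float64(97.3)), (np.float64(238.1), np.float64(151.2)), (np.float64(280.3), np.float64(193.2)), (np.float64(359.5), np.float64(263.0)), (np.float64(270.9), np.float64(270.0))]
15.4 [0.605806   0.00595373 0.21069466] [-0.59540595 -0.40176862 -1.52939317]
```

View pics/f.png

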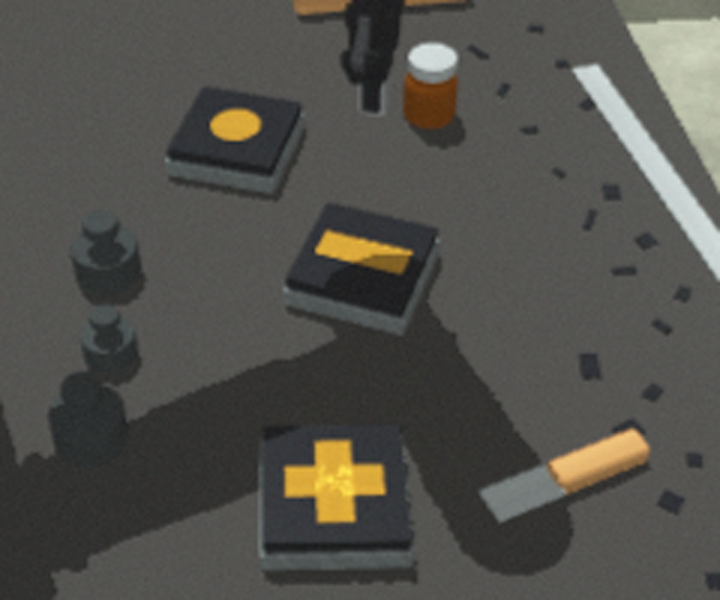

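All three inlays are flush: disc (236,125), bar (363,253) and cross (335,482). The jar and scraper haven't moved, nor have the weights, and the arm is clear of everything.

```bash
python3 -c "
from rig import arm
print(arm.job_done())"
```

```text
the job is handed in; nothing more can be done
None
```

I pressed all three inlays home with the closed fingertips, in the order round, cross, bar, and handed the job in at about 15.4 s. It reported no verdict.

- **Pressing:** each inlay moved down under about 3–4 N. The force then rose at roughly the foam's 2 N/mm to about 11 N, with the fingertips about 29 mm above the bench. That is the sign of an inlay sitting firmly at its stop.
- **Lifting off:** I raised the tool slowly each time. The force readings after each lift were near zero, and no inlay looked raised.
- **Last pictures:** all three inlays look level with their tiles. The jar, scraper and weights look unmoved. The arm was clear, with the tool about 21 cm up.
- **What I could not confirm:** the side camera is too coarse to verify half a millimetre, so "fully home" rests mainly on the force readings. No checks failed or disagreed.

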